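Press and feed the heel slide under the drag spring

TASK

With closed fingertips on the bare tail of the wooden slide, behind its ridge, press the slide down hard until the sprung bed bottoms, and keep pressing while you push it along the jig, under the steel gate bar and the drag spring, until it is fully home against the stop and the bed has sprung up behind it; then let go and move clear. Only press and push: do not lift the slide, do not touch the drag spring, and leave the tin, the rubber heel and the hammer where they are.

Things in the scene. Friction and masses are not known exactly. Their poses are not given: they have to be found in the camera images.
- jig: Bench jig fixed to the table: straight channel 62 mm wide between dark wood guide strips (tops 38 mm above the table). Origin on the table, on the channel's centre line, under the front face of the gate; +x = level feed direction along the channel, z up. Fixed floor (20 mm above the table) from x = -74 mm to the stop at x = 93 mm; sprung bed from x = -214 to -76 mm.
- gate (a point): Middle of the lower front edge of the gate: a steel bar across the channel on two posts, 105 mm wide, 16 mm long in the feed direction, underside 45.5 mm and top 61.5 mm above the table. Axes as the jig's.
- bed (a joint): Sprung aluminium bed, 138 x 60 mm, sinks straight down: 0 = up (top 28.5 mm above the table), 0.008 m = bottomed (20.5 mm). 5 N of push starts it, 12 N bottoms it. Bed up, the slide's top is 5 mm too high for the gate; bottomed (slide's top 42.5 mm above the table) it clears by 3 mm. It springs up behind the slide's tail in the last 5 mm before the stop.
- slide: Loose beech slide, 164 x 58 x 22 mm, 0.2 kg, lying on the bed, 2 mm play each side; a heel-shaped black rubber piece is let in its top. Origin: centre of its underside, x to its nose (feed direction), z up. A cross ridge on top, 10 mm thick, 50 wide, 12 high, starts 42 mm from the tail end; the top behind it is bare for the fingers. Home, the ridge stays 19 mm short of the bar.
- press_spot (a point): Where to press: on the slide's top face (22 mm above its underside), on its centre line, 26 mm from the tail end, 16 mm behind the rear face of the ridge. Axes as the slide's.
- slide_nose (a point): Centre of the slide's flat nose face, 11 mm above its underside. It starts 15 to 45 mm short of the gate. Axes as the slide's.
- stop (a point): Centre of the stop face at the end of the channel, 31 mm above the table, where the nose centre comes when the slide is home. Axes as the jig's.
- drag_spring: Drag spring: spring-steel leaf 58 mm long, 36 mm wide, hinged just behind the gate bar (origin on its hinge, 53 mm above the table) and sloping down in the feed direction. The slide lifts it by about 8 mm in passing; it bears down with about 3 N and drags on the slide. Not to be touched.
- spring_tip (a point): Underside of the leaf's free end: about 35 mm above the table at rest, 42 mm when it rides on the slide.
- tin: Bystander: closed steel tin, 72 mm across, 45 mm high; origin at the centre of its underside.
- heel: Bystander: loose black rubber shoe heel, D-shaped, 58 x 56 x 26 mm; origin on its underside.
- hammer_mid (a point): Bystander: hammer 220 mm long lying on the table; point near the middle of its length.
There are look-alikes about, which are no part of the job. What is shaped like the slide but orange, pink or yellow is not meant.

How it is judged:
By the outcome, as a careful person would: the job done as asked, in the order asked, and still so for the second after the job is handed in, with the robot touching nothing.
It also fails if it takes over 40 s, if anything falls off the work surface, if the arm or the gripper's body presses on something with over 40 N, if the wrist force passes 120 N, or if a joint passes its speed limit or range.

ROBOT

A 7-joint arm with a two-finger parallel gripper is mounted at the origin on the work surface. World frame = base frame: x ahead of the robot, y to its left, z up, the work surface at z = 0. Lengths are in m, angles in rad, forces in N, time in s.
With the tool pointing down it reaches from about 0.4 to 0.875 m from the base axis. Payload 4.4 kg.
Tool frame: the origin (TCP) lies midway between the tips of the shut fingers; the grasp point (between the pads) lies 19 mm behind it (arm.tcp_to_grasp is the distance from the TCP to the grasp point, in m); z points along the fingers, y is the line along which they close (so a half turn about z gives the same grasp; the last joint's range is limited). The gripper opens to 85 mm and grips with 20 to 120 N. Pads are 22 mm wide; open, the fingers measure 114 mm over their backs; the gripper's body (76 mm by 85 mm) begins 54 mm behind the grasp point. The pads swing forward as they close: fully open they stand 13 mm farther back than shut.
Start: joints at [1.152, 0.628, 0.038, 1.517, -0.027, 0.996, -0.02], TCP at [0.225, -0.61, 0.207] pointing down, gripper open.
Joint ranges: [-3.06, 3.06], [-0.37, 2.12], [-1.25, 1.32], [0.18, 2.47], [-1.1, 4.24], [0.23, 1.98], [-2.94, 2.94]. Speed limits (rad/s): [2.57, 2.57, 3.14, 3.14, 3.14, 3.14, 3.14].

INTERFACE

Orientations are given as a unit quaternion [w, x, y, z].
In Python, from workcell import arm, optics gives the robot as it stands.
- The arm moves only by the tool apply_moves, never from a script. Its arguments are lists of equal length, an entry for each row: "dp": the shift along the tool's x, y, z in mm, a list of three; "rotation": the turn, a rotation vector about the tool's x, y, z in rad, a list of three. A call has 1 to 5 rows; each row is the pose to reach, as a shift and turn from the pose commanded when the call began, along the tool's axes at that moment; what a row does not reach only later rows make up. A row lasts 1/10 s, in which the tool goes at most 50 mm and 8.59 degrees, less where a joint would pass 70% of its speed; a pose out of reach is approached as far as the arm can. A call with a gripper value outside its range is refused whole. "grip" is the finger opening in mm, from 0 to 85.4, set as the call begins (left out, the last holds). The fingers move at their own pace and stop on an object; "force" is the grip in N (left out, the last holds). Time passes only in rows, so rows that repeat a pose let the fingers close. It gives the time, the measured TCP pose, the force, the opening and the grip force at its end, in the units of the state.
- arm.read_state(): the state, without advancing time (a new reading comes with each control period).
- optics.grab_frame(name): name is "scene" or "top"; returns the picture (384x512x3 uint8, red, green, blue); there is no depth.
- optics.calibration(name): a dict with "camera_matrix" (3x3 intrinsics, pixels), "D" ([k1, k2, p1, p2, k3] as OpenCV has them; the pictures are not rectified), "R" (3x3) and "t" (3): a world point X has camera coordinates R X + t. Camera axes: x right, y down, z forward; pixel columns grow to the right and rows downward; lengths in m; the calibration is good to about 2 mm. A picture is of the moment at which its call begins. calibration takes no time and is no camera call.
- arm.hand_in(): hands the job in; it is judged then, once.
The state is a dict: "clock": time; "joint_positions": joint angles; "joint_vel": joint speeds; "effort": joint torques, N m; "eef_pos": TCP position; "orientation": TCP orientation; "force": force on the tool from outside, world axes, zero at the start; "moment": the same for the moment, N m; "grip_width": opening from 0.0 (shut) to 1.0 (fully open); "grip_force": force on a finger pad.
Only numpy, scipy, OpenCV 4.12 (cv2) and the standard library are available. Lean on these libraries where they do the work, as an engineer would, in place of code of your own. Each camera call takes 0.05 s, during which the arm holds its last target. There are 200 camera calls.

## Working session

There is one attempt and no reset: what is moved stays moved. The work goes in short steps, Python scripts to look and compute and a tool call to move; the robot and the scene stay as the last step left them, time stands still between calls to the robot, and variables do not carry over. Pictures are saved under pics/ and viewed, at most 10 in all, crops included, and the job is handed in when it is done.

Besides the shell and the picture viewer there is one more tool, called as a command line: name --argument value ..., lists and objects as JSON in quotes. apply_moves: Moves the arm, as the interface text tells. Its arguments: {"type":"object","properties":{"dp":{"type":"array"},"rotation":{"type":"array"},"grip":{"type":"number"},"force":{"type":"number"}},"required":["dp","rotation"]}

```bash
mkdir -p pics; python3 - <<'E'
from workcell import arm, optics
import cv2,numpy as np
for n in("scene","top"):
    f=optics.grab_frame(n); cv2.imwrite(f"pics/{n}0.png",f[:,:,::-1]); np.save(f"pics/{n}0.npy",f)
    c=optics.calibration(n); print(n,c)
print(arm.read_state())
E
```

```text
scene {'camera_matrix': array([[388.31004109,   0.        , 246.23506044],
       [  0.        , 388.31004109, 193.30555226],
       [  0.        ,   0.        ,   1.        ]]), 'D': array([-0.06561098,  0.        ,  0.        ,  0.        ,  0.        ]), 'R': array([[ 0.2452439 ,  0.96942301, -0.00862847],
       [ 0.59481507, -0.15749209, -0.78828375],
       [-0.76553933,  0.18818944, -0.61525139]]), 't': array([-0.14467412, -0.2648278 ,  1.31020839])}
top {'camera_matrix': array([[395.16657983,   0.        , 258.40895824],
       [  0.        , 395.16657983, 195.11512809],
       [  0.        ,   0.        ,   1.        ]]), 'D': array([-0.05905764,  0.        ,  0.        ,  0.        ,  0.        ]), 'R': array([[ 0.03556192, -0.99936241,  0.00318285],
       [-0.97673757, -0.0354304 , -0.21149091],
       [ 0.21146883,  0.00441221, -0.97737478]]), 't': array([-0.03584933,  0.55307962,  1.04240963])}
{'clock': 0.1, 'joint_positions': array([ 1.15217096,  0.6292689 ,  0.03848166,  1.51824193, -0.02702771,
        0.99630458, -0.01996004]), 'joint_vel': array([ 0.00297054, -0.00152309,  0.00069561, -0.0018646 ,  0.00136577,
       -0.00128241,  0.00041741]), 'effort': array([ 3.05867237e-03, -5.64529467e+01,  1.23074222e+00, -1.93972188e+01,
        1.14116591e-02,  5.46418931e-03,  2.38348400e-05]), 'eef_pos': array([ 0.22442   , -0.60940018,  0.20608019]), 'orientation': array([-8.37284059e-04,  9.84479624e-01,  1.75496850e-01, -1.57305443e-04]), 'force': array([-0.29450041, -0.08294083,  0.42016428]), 'moment': array([-0.04109101,  0.00351809, -0.02172719]), 'grip_force': 0.0, 'grip_width': 1.0053411773762366}
```

View pics/scene0.png

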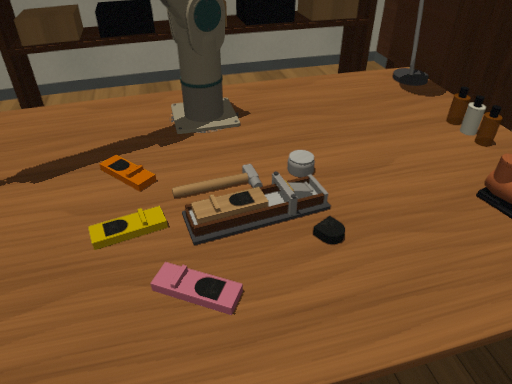

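View pics/top0.png

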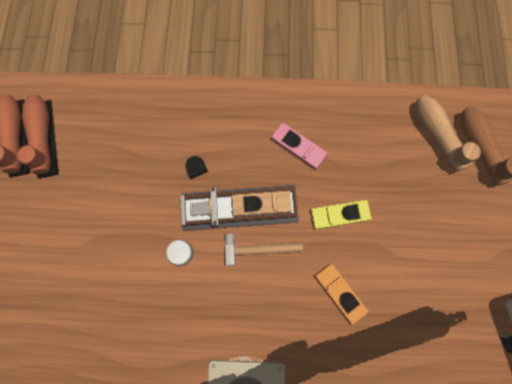

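The scene view shows the jig at about (258,207), with the gate at (285,195) and the slide to its left. In the top view the gate is at about (214,207), the slide tail at about (291,201) and the nose near (232,207), so the feed runs to the left (+y). Next I'll zoom in.

```bash
python3 - <<'E'
import cv2
a=cv2.imread("pics/top0.png")[175:240,170:310]; cv2.imwrite("pics/topz.png",cv2.resize(a,None,fx=5.7,fy=5.7,interpolation=cv2.INTER_CUBIC))
a=cv2.imread("pics/scene0.png")[165:245,175:340]; cv2.imwrite("pics/scz.png",cv2.resize(a,None,fx=4.8,fy=4.8,interpolation=cv2.INTER_CUBIC))
E
```

```text
(no output)
```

View pics/topz.png

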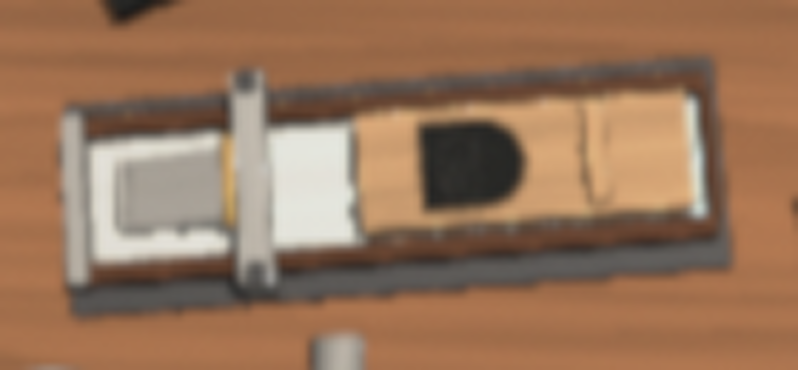

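View pics/scz.png

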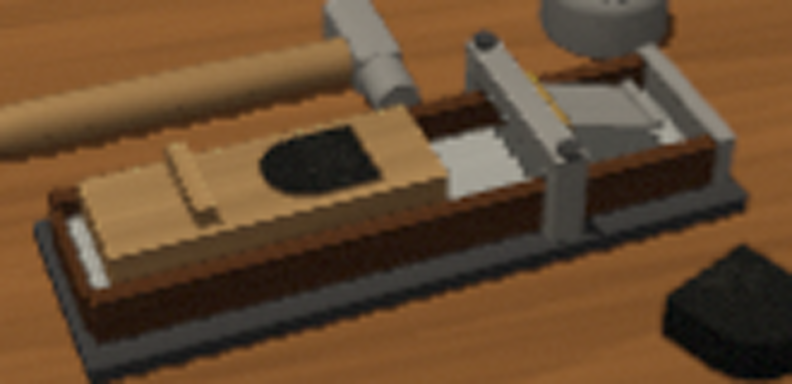

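The top crop shows the slide's top corners: tail at (685,92) and (692,208), nose at (357,115) and (362,235). The bar front edge runs from (262,75) to (275,285). The scene crop shows the tail top corners at (80,188) and (105,255), and the nose top corners at (400,107) and (447,180).

```bash
cat > h.py <<'E'
from workcell import arm, optics
import cv2,numpy as np
def plane(n,uv,z):
    c=optics.calibration(n); R=c["R"];C=-R.T@c["t"]
    p=cv2.undistortPoints(np.array(uv,float).reshape(-1,1,2),c["camera_matrix"],c["D"])[:,0]
    d=np.c_[p,np.ones(len(p))]@R
    return C+d*((z-C[2])/d[:,2])[:,None]
T=lambda l:[(170+(u+.5)/5.7-.5,175+(v+.5)/5.7-.5) for u,v in l]
S=lambda l:[(175+(u+.5)/4.8-.5,165+(v+.5)/4.8-.5) for u,v in l]
E
python3 - <<'E'
from h import *
np.set_printoptions(precision=4,suppress=True)
t=plane("top",T([(685,92),(692,208),(357,115),(362,235)]),.0505)
s=plane("scene",S([(80,188),(105,255),(400,107),(447,180)]),.0505)
g=plane("top",T([(262,75),(275,285),(230,75),(243,285)]),.0615)
st=plane("top",T([(90,110),(92,280)]),.05)
for n,p in(("top",t),("scene",s)):
    tail=(p[0]+p[1])/2; nose=(p[2]+p[3])/2; d=nose-tail
    print(n,p[:,:2].tolist(),"tail",tail,"nose",nose,"len",np.linalg.norm(d),"ang",np.degrees(np.arctan2(d[1],d[0])), "w",np.linalg.norm(p[0]-p[1]),np.linalg.norm(p[2]-p[3]))
print("gate",g, (g[0]+g[1])/2, np.degrees(np.arctan2(*(g[0]-g[1])[[1,0]])))
print("stop",st)
for n in("top","scene"):
    f=np.load(f"pics/{n}0.npy"); h=cv2.cvtColor(f,cv2.COLOR_RGB2HSV)
    box=(slice(180,235),slice(215,310)) if n=="top" else (slice(180,235),slice(180,275))
    print(n,h[201 if n=="top" else 213,285 if n=="top" else 205])
# guide/jig base outline corners on table plane
b=plane("top",T([(712,58),(730,268),(72,318)]),.006); print("base",b)
E
```

```text
top [[0.5717439038652967, -0.10380585027323996], [0.5136788066709883, -0.10833176993486851], [0.5542381407033524, 0.057676147802900236], [0.4945164155184178, 0.05228263825262481]] tail [ 0.5427 -0.1061  0.0505] nose [0.5244 0.055  0.0505] len 0.16208843918427734 ang 96.49471501424868 w 0.05824121788706001 0.0599647763635767
scene [[0.5225055113518764, -0.10806321675778144], [0.5717178217438655, -0.10373302467161409], [0.5005781994554315, 0.05120469549307874], [0.5601015918439687, 0.05717315031282477]] tail [ 0.5471 -0.1059  0.0505] nose [0.5303 0.0542 0.0505] len 0.16096320645818396 ang 95.98086407599419 w 0.04940244991516705 0.05982187471464865
gate [[0.5702 0.1044 0.0615]
 [0.4669 0.0922 0.0615]
 [0.5697 0.1201 0.0615]
 [0.4664 0.1075 0.0615]] [0.5186 0.0983 0.0615] 6.778326962008914
stop [[0.5521 0.1898 0.05  ]
 [0.4676 0.1826 0.05  ]]
top [ 15 113 217]
scene [ 16 134 156]
base [[ 0.6005 -0.1208  0.006 ]
 [ 0.4914 -0.1318  0.006 ]
 [ 0.4539  0.1996  0.006 ]]
```

apply_moves --dp '[[30,-24,0],[65,-52,0],[102,-82,0],[140,-112,0],[175,-140,0]]' --rotation '[[0,0,-0.12],[0,0,-0.26],[0,0,-0.4],[0,0,-0.54],[0,0,-0.66]]' --grip 0 --force 40

```text
clock: 0.6
eef_pos: [0.3413, -0.4158, 0.2067]
orientation: [-0.0, 0.873, 0.488, 0.0]
force: [0.6, -0.3, -0.1]
grip_width: 0.14
grip_force: 0.0
```

```bash
cat >> h.py <<'E'
from scipy.spatial.transform import Rotation as Ro
def rot():
    q=arm.read_state()["orientation"]; return Ro.from_quat(np.r_[q[1:],q[0]])
def togo(x,y,z,ang=96.4):
    a=np.radians(ang); c,s=np.cos(a),np.sin(a)
    G=Ro.from_matrix(np.array([[c,s,0],[s,-c,0],[0,0,-1]]).T)
    st=arm.read_state(); R=rot()
    print("t",round(st["clock"],2),"pos",st["eef_pos"].round(4),"F",st["force"].round(1),"grip",round(st["grip_width"],3))
    print("dp mm",(R.inv().apply(np.array([x,y,z])-st["eef_pos"])*1e3).round(1),"rot",(R.inv()*G).as_rotvec().round(3),"vel",np.abs(st["joint_vel"]).max().round(3))
E
python3 -c "
from h import *
togo(.5400,-.0803,.15)"
```

```text
t 0.6 pos [ 0.3413 -0.4158  0.2067] F [ 0.6 -0.3 -0.1] grip 0.14
dp mm [389.9  -6.7  56.9] rot [-0.    -0.001 -0.664] vel 0.511
```

apply_moves --dp '[[40,0,0],[80,-2,0],[120,-3,5],[160,-4,10],[200,-5,15]]' --rotation '[[0,0,-0.13],[0,0,-0.26],[0,0,-0.4],[0,0,-0.53],[0,0,-0.66]]'

```text
clock: 1.1
eef_pos: [0.4425, -0.2444, 0.1917]
orientation: [-0.0, 0.668, 0.744, -0.0]
force: [1.2, 0.4, -0.7]
grip_width: -0.002
grip_force: 0.0
```

```bash
python3 -c "
from h import *
togo(.5400,-.0803,.11)"
```

```text
t 1.1 pos [ 0.4425 -0.2444  0.1917] F [ 1.2  0.4 -0.7] grip -0.002
dp mm [152.7 114.5  81.7] rot [-0.    -0.    -0.005] vel 0.548
```

apply_moves --dp '[[35,26,5],[75,56,20],[113,85,40],[143,107,65],[153,114,82]]' --rotation '[[0,0,-0.005],[0,0,-0.005],[0,0,-0.005],[0,0,-0.005],[0,0,-0.005]]'

```text
clock: 1.6
eef_pos: [0.5418, -0.076, 0.1084]
orientation: [-0.001, 0.666, 0.746, 0.002]
force: [-0.8, -0.2, -0.1]
grip_width: 0.007
grip_force: 0.0
```

```bash
python3 -c "
from h import *
togo(.5400,-.0803,.0505)
for n in('top','scene'):
    f=optics.grab_frame(n)[:,:,::-1]; cv2.imwrite('pics/%s1.png'%n,f)
a=f[140:245,165:340]; cv2.imwrite('pics/s1z.png',cv2.resize(a,None,fx=4.5,fy=4.5,interpolation=cv2.INTER_CUBIC))
"
```

```text
t 1.6 pos [ 0.5418 -0.076   0.1084] F [-0.8 -0.2 -0.1] grip 0.007
dp mm [-4.3 -2.3 57.9] rot [ 0.001 -0.003  0.002] vel 0.287
```

View pics/s1z.png

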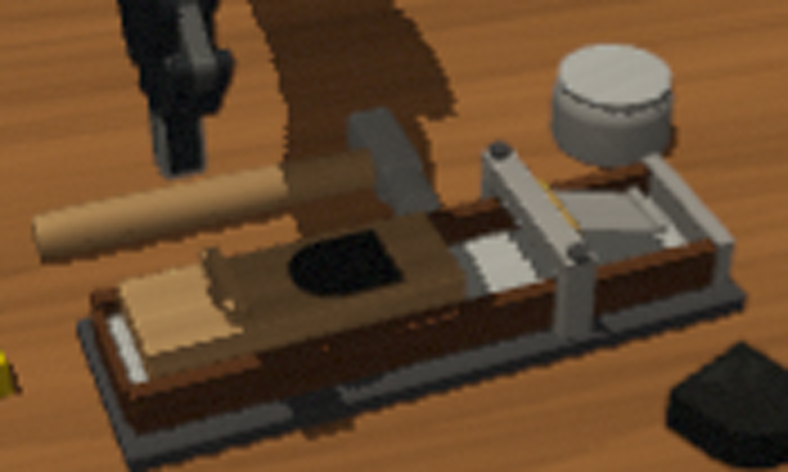

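The shut fingertips are at about (182,172) in the crop, over the tail behind the ridge (ridge at about (220,280)). I'll descend to just above the slide.

apply_moves --dp '[[0,0,10],[0,0,25],[0,0,40],[0,0,48],[0,0,48]]' --rotation '[[0,0,0],[0,0,0],[0,0,0],[0,0,0],[0,0,0]]'

```text
clock: 2.2
eef_pos: [0.539, -0.0837, 0.0615]
orientation: [-0.0, 0.669, 0.743, -0.001]
force: [-0.9, 0.0, -0.1]
grip_width: 0.001
grip_force: 0.0
```

```bash
python3 -c "
from h import *
togo(.5400,-.0803,.0505)
for n in('top','scene'):
    f=optics.grab_frame(n)[:,:,::-1]; cv2.imwrite('pics/%s2.png'%n,f)
a=f[140:245,165:340]; cv2.imwrite('pics/s2z.png',cv2.resize(a,None,fx=4.5,fy=4.5,interpolation=cv2.INTER_CUBIC))
"
```

```text
t 2.2 pos [ 0.539  -0.0837  0.0615] F [-0.9  0.  -0.1] grip 0.001
dp mm [ 3.3  1.4 11. ] rot [-0.002  0.001 -0.007] vel 0.02
```

View pics/s2z.png

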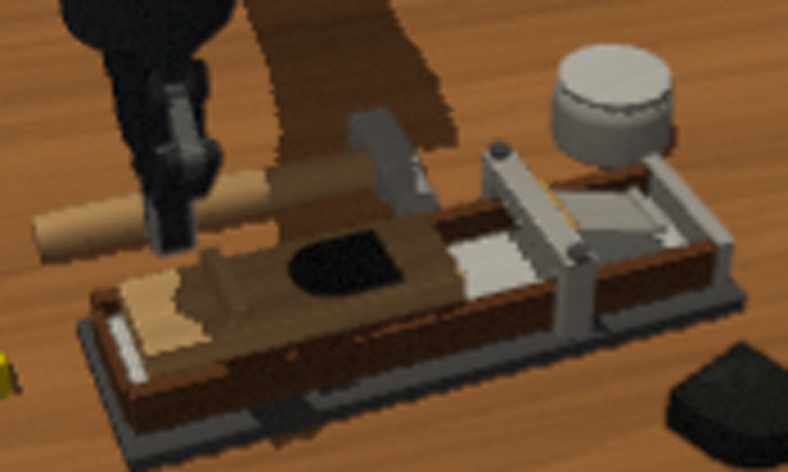

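The fingertip's lower end is at about (172,250) in the crop, which looks higher than I expected. I'll project the TCP to check.

```bash
python3 - <<'E'
from h import *
def proj(n,P):
    c=optics.calibration(n); return cv2.projectPoints(np.array(P,float).reshape(-1,1,3),cv2.Rodrigues(c["R"])[0],c["t"],c["camera_matrix"],c["D"])[0][:,0]
s=proj("scene",[[.539,-.0837,.0615],[.540,-.0803,.0505],[.5427,-.1061,.0505],[.5186,.098,.0615]])
print(((s-[165,140])*4.5).round(0))
t=proj("top",[[.539,-.0837,.0615],[.540,-.0803,.0505]]); print(t.round(1))
a=cv2.imread("pics/top2.png")[170:245,170:320]; cv2.imwrite("pics/t2z.png",cv2.resize(a,None,fx=5,fy=5,interpolation=cv2.INTER_CUBIC)); print(((t-170)*5).round())
E
```

```text
[[171. 282.]
 [180. 300.]
 [128. 312.]
 [516. 200.]]
[[282.6 201.1]
 [281.2 201.5]]
[[563. 155.]
 [556. 157.]]
```

View pics/t2z.png

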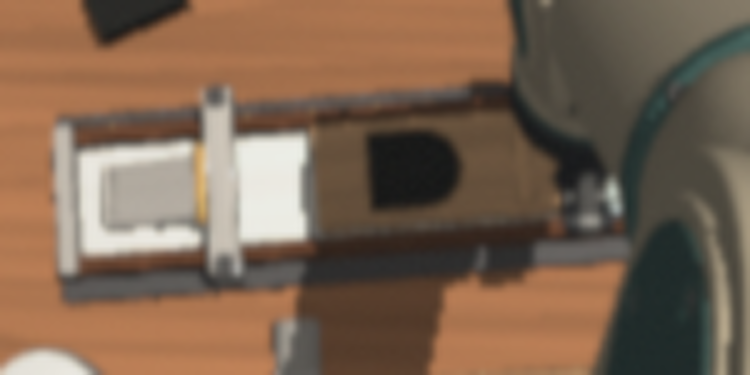

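```bash
python3 - <<'E'
import cv2
a=cv2.imread("pics/scene2.png");b=cv2.imread("pics/scene0.png")
for r in range(184,212): print(r,[tuple(int(v) for v in a[r,c]) for c in (200,203,206)],b[r,203])
a=a[165:225,180:240]; cv2.imwrite("pics/tip.png",cv2.resize(a,None,fx=9,fy=9,interpolation=cv2.INTER_NEAREST))
E
```

```text
184 [(18, 15, 14), (16, 18, 15), (22, 22, 20)] [ 73 118 154]
185 [(17, 13, 15), (18, 17, 18), (29, 28, 30)] [ 69 111 146]
186 [(17, 15, 15), (15, 13, 15), (23, 23, 21)] [ 63 101 132]
187 [(20, 20, 19), (16, 16, 17), (23, 23, 23)] [ 55  89 119]
188 [(25, 27, 27), (20, 18, 18), (28, 28, 26)] [ 45  76 102]
189 [(37, 40, 38), (18, 16, 14), (23, 22, 21)] [37 63 84]
190 [(35, 38, 38), (16, 20, 16), (24, 23, 23)] [33 54 72]
191 [(35, 37, 36), (20, 17, 14), (21, 19, 19)] [23 43 66]
192 [(38, 40, 40), (18, 17, 19), (20, 22, 18)] [18 38 63]
193 [(46, 49, 50), (13, 13, 13), (19, 17, 15)] [28 55 87]
194 [(48, 51, 53), (17, 15, 15), (22, 23, 22)] [ 46  89 137]
195 [(55, 60, 62), (31, 34, 37), (47, 56, 70)] [ 48  91 138]
196 [(59, 69, 77), (59, 74, 96), (53, 87, 126)] [ 47  91 140]
197 [(55, 86, 119), (50, 95, 147), (52, 97, 147)] [ 49  92 142]
198 [(51, 96, 148), (50, 95, 146), (49, 91, 139)] [ 48  91 142]
199 [(50, 93, 141), (58, 104, 144), (40, 68, 101)] [ 58 102 142]
200 [(56, 95, 135), (86, 137, 162), (30, 56, 77)] [ 87 138 166]
201 [(81, 130, 169), (81, 130, 168), (35, 58, 78)] [ 79 126 164]
202 [(80, 130, 168), (80, 128, 166), (35, 57, 77)] [ 75 122 160]
203 [(80, 127, 165), (78, 126, 163), (34, 55, 76)] [ 74 121 159]
204 [(79, 126, 165), (73, 117, 152), (34, 57, 77)] [ 75 122 157]
205 [(78, 126, 164), (64, 107, 141), (34, 57, 77)] [ 75 121 159]
206 [(80, 127, 165), (47, 76, 104), (34, 58, 78)] [ 77 124 161]
207 [(80, 129, 167), (74, 120, 155), (36, 59, 80)] [ 78 125 162]
208 [(80, 129, 167), (76, 122, 159), (37, 61, 82)] [ 81 128 166]
209 [(84, 133, 172), (76, 124, 161), (35, 58, 79)] [ 80 129 166]
210 [(81, 130, 169), (81, 129, 165), (47, 78, 106)] [ 77 124 160]
211 [(80, 127, 164), (81, 128, 164), (77, 123, 161)] [ 76 121 159]
```

View pics/tip.png

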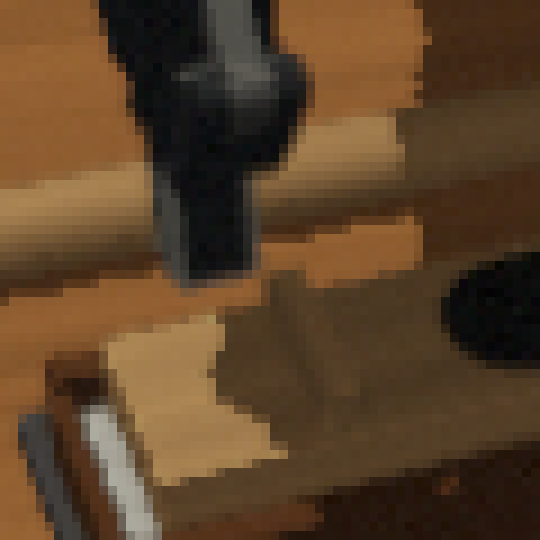

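The tip's lower edge is at px (204,196), about 6 px above the expected projection. A slow guarded descent will settle the height question by contact.

apply_moves --dp '[[2,1,3],[2,1,6],[2,1,8],[2,1,10],[2,1,12]]' --rotation '[[0,0,0],[0,0,0],[0,0,0],[0,0,0],[0,0,0]]'

```text
clock: 2.8
eef_pos: [0.5408, -0.0799, 0.0498]
orientation: [0.0, 0.668, 0.744, 0.0]
force: [-0.2, -0.2, -0.6]
grip_width: 0.005
grip_force: 0.0
```

```bash
python3 - <<'E'
from h import *
togo(.5400,-.0803,.0505)
f=optics.grab_frame("scene")[:,:,::-1]; cv2.imwrite("pics/scene3.png",f)
for r in range(190,216): print(r,*[f[r,c].sum() for c in (200,203,206,209)])
E
```

```text
t 2.8 pos [ 0.5408 -0.0799  0.0498] F [-0.2 -0.2 -0.6] grip 0.005
dp mm [-0.3 -0.8 -0.7] rot [ 0.     0.    -0.005] vel 0.043
190 184 35 48 137
191 193 52 49 146
192 188 51 53 155
193 184 51 59 133
194 161 59 50 131
195 158 47 43 106
196 153 39 61 104
197 206 50 57 102
198 250 52 39 102
199 218 56 63 136
200 260 131 145 178
201 370 256 183 167
202 380 377 167 160
203 372 367 164 164
204 372 365 166 167
205 368 362 172 175
206 373 346 181 174
207 377 350 171 180
208 380 363 182 178
209 390 390 170 172
210 381 370 231 173
211 368 367 363 161
212 367 363 355 232
213 358 356 360 361
214 357 365 372 356
215 366 374 386 365
```

```bash
python3 - <<'E'
from h import *
f=optics.grab_frame("top")[:,:,::-1]; cv2.imwrite("pics/top3.png",f)
s=cv2.imread("pics/scene3.png")
k=dict(fx=8,fy=8,interpolation=cv2.INTER_NEAREST)
t2=np.clip(cv2.resize(f[185:235,260:310],None,**k).astype(float)*1.8,0,255)
cv2.imwrite("pics/cmp.png",np.hstack([np.clip(cv2.resize(s[175:225,180:230],None,**k)*1.5,0,255),t2]))
print(plane("scene",[(204,200.5)],.0505),[plane("scene",[(204,200.5)],z)[0].round(4).tolist() for z in(.06,.07,.08)])
E
```

```text
[[ 0.51831919 -0.07884668  0.0505    ]] [[0.5301, -0.0801, 0.06], [0.5425, -0.0813, 0.07], [0.555, -0.0826, 0.08]][ WARN:0@0.401] global loadsave.cpp:1063 imwrite_ Unsupported depth image for selected encoder is fallbacked to CV_8U.
```

View pics/cmp.png

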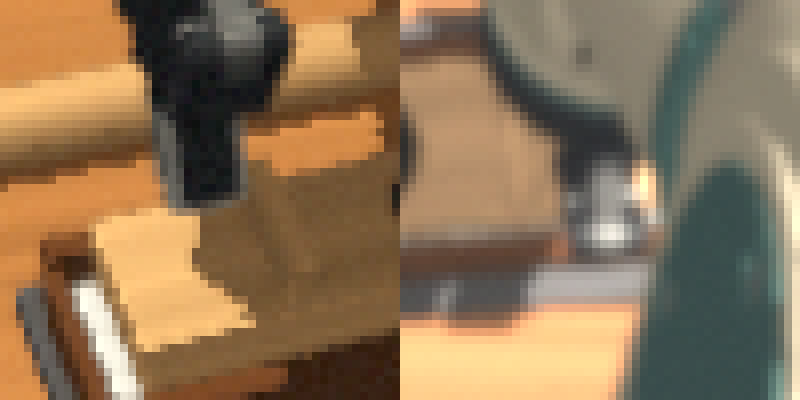

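The left half shows the tip's lower edge at px (204,200.5). That ray passes above the far part of the slide, or the tip is still about 25 mm too high. The right half shows only a knuckle at px (286,214). I'll descend a little more and watch the force.

apply_moves --dp '[[0,0,1],[0,0,2],[0,0,3],[0,0,4],[0,0,4]]' --rotation '[[0,0,0],[0,0,0],[0,0,0],[0,0,0],[0,0,0]]'

```text
clock: 3.4
eef_pos: [0.5407, -0.0799, 0.0458]
orientation: [-0.0, 0.668, 0.744, -0.0]
force: [0.1, 0.3, -0.6]
grip_width: 0.001
grip_force: 0.0
```

apply_moves --dp '[[0,0,1.5],[0,0,3],[0,0,4.5],[0,0,6],[0,0,6]]' --rotation '[[0,0,0],[0,0,0],[0,0,0],[0,0,0],[0,0,0]]'

```text
clock: 3.9
eef_pos: [0.5405, -0.0799, 0.0397]
orientation: [-0.0, 0.668, 0.744, -0.0]
force: [0.3, 0.4, 0.6]
grip_width: 0.002
grip_force: 0.0
```

```bash
python3 - <<'E'
from h import *
togo(.5400,-.0803,.0505)
f=optics.grab_frame("scene")[:,:,::-1]; cv2.imwrite("pics/scene4.png",f)
b=cv2.imread("pics/scene0.png")
for r in range(196,216): print(r,*[f[r,c].sum() for c in (200,203,206,209)],"|",*[b[r,c].sum() for c in (200,203,206,209)])
E
```

```text
t 3.9 pos [ 0.5405 -0.0799  0.0397] F [0.3 0.4 0.6] grip 0.002
dp mm [ -0.3  -0.6 -10.8] rot [-0.    -0.    -0.005] vel 0.004
196 139 49 51 107 | 274 278 282 250
197 159 34 44 107 | 280 283 283 249
198 157 57 42 102 | 282 281 284 256
199 162 53 40 90 | 264 302 331 301
200 194 51 44 85 | 274 391 370 344
201 227 65 49 71 | 368 369 361 341
202 277 82 59 93 | 368 357 356 354
203 365 127 84 156 | 362 354 354 353
204 359 200 166 176 | 358 354 354 354
205 368 220 168 172 | 355 355 359 366
206 372 173 178 166 | 362 362 363 364
207 376 170 171 183 | 364 365 373 378
208 378 172 185 175 | 361 375 380 369
209 390 242 177 171 | 378 375 366 353
210 379 371 223 164 | 367 361 357 351
211 367 367 342 160 | 360 356 350 342
212 368 363 353 217 | 357 348 346 345
213 356 354 366 312 | 348 339 352 356
214 355 367 370 235 | 347 352 360 368
215 366 372 384 343 | 354 364 371 358
```

apply_moves --dp '[[0,0,1.5],[0,0,3],[0,0,4.5],[0,0,6],[0,0,6]]' --rotation '[[0,0,0],[0,0,0],[0,0,0],[0,0,0],[0,0,0]]'

```text
clock: 4.45
eef_pos: [0.5406, -0.0799, 0.0337]
orientation: [-0.0, 0.668, 0.744, -0.0]
force: [0.4, -0.1, -0.5]
grip_width: -0.002
grip_force: 0.0
```

apply_moves --dp '[[0,0,1],[0,0,2],[0,0,3],[0,0,4],[0,0,4]]' --rotation '[[0,0,0],[0,0,0],[0,0,0],[0,0,0],[0,0,0]]'

```text
clock: 4.95
eef_pos: [0.5407, -0.0799, 0.0298]
orientation: [-0.0, 0.668, 0.744, -0.0]
force: [-0.4, -0.5, 0.5]
grip_width: -0.006
grip_force: 0.0
```

```bash
python3 - <<'E'
from h import *
print(arm.tcp_to_grasp)
f=optics.grab_frame("scene")[:,:,::-1]; cv2.imwrite("pics/scene5.png",f)
for r in range(198,218): print(r,*[f[r,c].sum() for c in (197,200,203,206,209,212)])
E
```

```text
0.0187
198 295 154 36 54 85 175
199 292 152 34 51 92 169
200 290 157 60 48 87 162
201 341 181 71 55 75 155
202 388 224 87 53 77 152
203 379 265 109 50 69 151
204 372 300 106 32 65 161
205 374 344 117 45 66 165
206 372 354 156 45 98 177
207 371 364 183 111 194 172
208 377 382 196 186 176 167
209 379 394 234 172 167 174
210 392 381 349 168 162 165
211 376 369 370 164 167 164
212 369 367 362 234 162 168
213 371 357 357 363 170 166
214 368 358 366 373 176 177
215 362 367 374 381 182 194
216 382 377 378 372 190 188
217 386 366 340 186 185 182
```

apply_moves --dp '[[0,0,1],[0,0,2],[0,0,3],[0,0,3],[0,0,3]]' --rotation '[[0,0,0],[0,0,0],[0,0,0],[0,0,0],[0,0,0]]'

```text
clock: 5.5
eef_pos: [0.5407, -0.0799, 0.0269]
orientation: [-0.0, 0.668, 0.744, 0.0]
force: [0.1, 0.1, 1.0]
grip_width: -0.003
grip_force: 0.0
```

apply_moves --dp '[[0,0,1],[0,0,2],[0,0,3],[0,0,3],[0,0,3]]' --rotation '[[0,0,0],[0,0,0],[0,0,0],[0,0,0],[0,0,0]]'

```text
clock: 6.0
eef_pos: [0.5409, -0.08, 0.0245]
orientation: [0.0, 0.668, 0.744, 0.0]
force: [-2.0, 0.5, 5.8]
grip_width: 0.001
grip_force: 3.2
```

Contact came at TCP z ≈ 25 mm, so the visible tips end about 25 mm above the reported TCP. That matches the pictures. Now I press down.

apply_moves --dp '[[0,0,2],[0,0,4],[0,0,6],[0,0,8],[0,0,8]]' --rotation '[[0,0,0],[0,0,0],[0,0,0],[0,0,0],[0,0,0]]'

```text
clock: 6.5
eef_pos: [0.541, -0.08, 0.018]
orientation: [0.001, 0.668, 0.744, -0.0]
force: [-4.7, 0.9, 20.3]
grip_width: -0.0
grip_force: 10.2
```

```bash
python3 - <<'E'
from h import *
togo(.5400,-.0803,.0505)
f=optics.grab_frame("scene")[:,:,::-1]; cv2.imwrite("pics/scene6.png",f)
E
```

```text
t 6.5 pos [ 0.541 -0.08   0.018] F [-4.7  0.9 20.3] grip -0.0
dp mm [ -0.2  -1.  -32.5] rot [ 0.001  0.001 -0.005] vel 0.003
```

apply_moves --dp '[[0,0,1],[2,0,1],[6,0,1],[10,0,1],[14,0,1]]' --rotation '[[0,0,0],[0,0,0],[0,0,0],[0,0,0],[0,0,0]]'

```text
clock: 7.05
eef_pos: [0.5418, -0.0744, 0.018]
orientation: [0.005, 0.67, 0.742, -0.002]
force: [0.2, -15.2, 21.3]
grip_width: -0.002
grip_force: 10.9
```

```bash
cat > chk.py <<'E'
from h import *
import sys
f=optics.grab_frame("top"); g=optics.grab_frame("scene"); np.save("pics/t_%s.npy"%sys.argv[1],f)
cv2.imwrite("pics/s_%s.png"%sys.argv[1],g[:,:,::-1])
# nose by wood/white floor boundary + rubber inlay centroid in top view
m=(f.max(2)<60).astype(np.uint8); m[:,:215]=0; m[:185]=0; m[225:]=0; m[:,300:]=0
n,l,s,c=cv2.connectedComponentsWithStats(m)
for i in range(1,n):
    if s[i,4]>40: print("dark",s[i],c[i].round(1))
print("row205",[int(v) for v in f[205,205:250].sum(1)])
h=cv2.cvtColor(g,cv2.COLOR_RGB2HSV); print("sc",[int(v) for v in g[190,255:300].sum(1)])
togo(.5253,.054,.0505)
E
python3 chk.py a
```

```text
dark [228 185  63  40 861] [270.2 211.4]
dark [242 197  18  16 248] [250.  203.9]
row205 [499, 496, 492, 477, 467, 510, 520, 547, 566, 575, 587, 592, 585, 666, 687, 687, 687, 687, 687, 687, 687, 687, 684, 643, 443, 314, 277, 254, 245, 245, 244, 244, 243, 244, 244, 242, 216, 135, 79, 66, 72, 72, 76, 74, 71]
sc [133, 152, 163, 160, 164, 163, 150, 103, 80, 74, 71, 78, 74, 69, 84, 75, 71, 59, 78, 76, 77, 73, 72, 103, 108, 166, 227, 235, 226, 289, 412, 425, 425, 425, 424, 419, 409, 352, 318, 359, 364, 366, 362, 362, 365]
t 7.15 pos [ 0.542  -0.0732  0.018 ] F [ -0.3 -12.3  22.7] grip -0.001
dp mm [127.9  -3.4 -33.7] rot [ 0.005  0.009 -0.009] vel 0.004
```

apply_moves --dp '[[4,0,0.5],[8,0,0.5],[12,0,0.5],[16,0,0.5],[20,0,0.5]]' --rotation '[[0,0,0],[0,0,0],[0,0,0],[0,0,0],[0,0,0]]'

```text
clock: 7.65
eef_pos: [0.5411, -0.0556, 0.0181]
orientation: [0.006, 0.671, 0.742, -0.001]
force: [0.5, -17.2, 25.9]
grip_width: 0.005
grip_force: 12.8
```

```bash
python3 - <<'E'
from h import *
f=np.load("pics/top0.npy"); m=(f.max(2)<60).astype(np.uint8); m[:,:215]=0; m[:185]=0; m[225:]=0; m[:,300:]=0
n,l,s,c=cv2.connectedComponentsWithStats(m)
print([(s[i],c[i].round(1)) for i in range(1,n) if s[i,4]>40])
E
python3 chk.py b
```

```text
[(array([244, 197,  17,  14, 192], dtype=int32), array([251.7, 203.4]))]
dark [222 185  51  40 623] [256.7 212. ]
dark [235 197  19  16 251] [243.5 204.1]
row205 [494, 494, 489, 474, 463, 505, 517, 542, 560, 569, 584, 587, 580, 662, 684, 680, 639, 440, 315, 283, 255, 244, 245, 243, 241, 243, 242, 242, 240, 223, 166, 102, 74, 70, 73, 77, 74, 68, 74, 73, 72, 73, 70, 73, 75]
sc [99, 114, 130, 155, 170, 159, 160, 161, 157, 163, 170, 163, 165, 165, 154, 119, 78, 74, 79, 65, 83, 69, 88, 95, 107, 164, 228, 234, 224, 290, 412, 426, 428, 426, 425, 421, 410, 349, 315, 360, 365, 364, 364, 364, 363]
t 7.75 pos [ 0.541  -0.0546  0.0181] F [  0.1 -15.7  27.1] grip -0.005
dp mm [109.3  -4.4 -33.6] rot [ 0.006  0.011 -0.01 ] vel 0.003
```

apply_moves --dp '[[5,-1,0.3],[10,-1.5,0.5],[15,-2,0.5],[20,-2.5,0.5],[25,-3,0.5]]' --rotation '[[0,0,0],[0,0,0],[0,0,0],[0,0,0],[0,0,0]]'

```text
clock: 8.25
eef_pos: [0.5374, -0.0305, 0.018]
orientation: [0.007, 0.671, 0.742, -0.0]
force: [3.5, -17.7, 27.2]
grip_width: -0.001
grip_force: 13.6
```

```bash
python3 chk.py c
```

```text
dark [219 185  31  40 640] [237.4 208.9]
row205 [489, 489, 485, 470, 458, 501, 509, 533, 512, 395, 293, 263, 237, 237, 241, 240, 240, 241, 241, 239, 219, 166, 99, 76, 70, 75, 75, 72, 74, 74, 75, 69, 72, 72, 73, 72, 71, 74, 88, 110, 115, 114, 113, 121, 164]
sc [100, 129, 127, 166, 150, 131, 88, 85, 52, 36, 31, 28, 61, 107, 157, 157, 158, 158, 163, 156, 162, 159, 161, 161, 162, 169, 175, 175, 172, 183, 275, 406, 424, 424, 423, 421, 407, 349, 316, 359, 361, 361, 361, 364, 361]
t 8.35 pos [ 0.5371 -0.0293  0.018 ] F [  1.9 -15.5  28.2] grip -0.0
dp mm [ 83.7  -3.  -33.4] rot [ 0.01  0.01 -0.01] vel 0.006
```

apply_moves --dp '[[5,0,0.2],[10,-0.5,0.3],[15,-1,0.3],[20,-1,0.3],[25,-1,0.3]]' --rotation '[[0,0,0],[0,0,0],[0,0,0],[0,0,0],[0,0,0]]'

```text
clock: 8.85
eef_pos: [0.5336, -0.0068, 0.0179]
orientation: [0.008, 0.671, 0.741, -0.001]
force: [2.6, -20.2, 31.3]
grip_width: 0.004
grip_force: 15.5
```

```bash
python3 chk.py d
```

```text
dark [218 187   9  38 231] [222.6 208.6]
row205 [339, 262, 247, 241, 228, 231, 246, 253, 258, 260, 263, 254, 206, 121, 79, 70, 71, 74, 73, 89, 109, 120, 177, 320, 424, 352, 392, 477, 530, 541, 542, 541, 541, 536, 494, 358, 226, 333, 497, 539, 542, 541, 543, 539, 532]
sc [113, 137, 158, 165, 165, 166, 142, 99, 78, 31, 27, 34, 37, 50, 28, 17, 32, 29, 31, 40, 47, 29, 43, 49, 111, 166, 173, 174, 173, 177, 199, 195, 193, 193, 194, 192, 184, 172, 168, 184, 188, 260, 361, 362, 361]
t 8.95 pos [ 0.5336 -0.0055  0.0179] F [  1.5 -17.1  31.4] grip 0.001
dp mm [ 59.7  -1.9 -33.3] rot [ 0.009  0.011 -0.011] vel 0.006
```

apply_moves --dp '[[5,0,0],[10,-0.3,0],[15,-0.5,0],[20,-0.7,0],[25,-0.7,0]]' --rotation '[[0,0,0],[0,0,0],[0,0,0],[0,0,0],[0,0,0]]'

```text
clock: 9.45
eef_pos: [0.5302, 0.0175, 0.0178]
orientation: [0.008, 0.671, 0.741, -0.001]
force: [2.9, -24.0, 32.1]
grip_width: 0.003
grip_force: 15.7
```

apply_moves --dp '[[4,0,0],[8,0,0],[12,-0.3,0],[16,-0.5,0],[20,-0.5,0]]' --rotation '[[0,0,0],[0,0,0],[0,0,0],[0,0,0],[0,0,0]]'

```text
clock: 9.95
eef_pos: [0.5274, 0.0353, 0.0177]
orientation: [0.008, 0.672, 0.741, -0.002]
force: [2.6, -24.8, 31.8]
grip_width: 0.006
grip_force: 20.2
```

```bash
python3 chk.py e
```

```text
row205 [517, 517, 515, 493, 418, 304, 327, 408, 484, 509, 512, 515, 515, 514, 517, 517, 515, 518, 517, 518, 519, 520, 520, 520, 522, 523, 521, 523, 522, 523, 523, 523, 524, 525, 524, 526, 528, 527, 526, 528, 529, 529, 529, 529, 532]
sc [40, 41, 50, 49, 44, 72, 144, 176, 159, 159, 163, 167, 167, 167, 168, 163, 166, 158, 159, 136, 29, 49, 44, 36, 45, 107, 166, 175, 168, 177, 197, 190, 196, 193, 192, 193, 192, 177, 164, 172, 174, 167, 172, 178, 181]
t 10.05 pos [0.5273 0.0363 0.0177] F [  2.6 -23.3  32.4] grip 0.001
dp mm [ 17.4  -0.  -33. ] rot [ 0.008  0.014 -0.014] vel 0.004
```

apply_moves --dp '[[3,0,0],[6,0,0],[9,0,0],[11,0,0],[13,0,0]]' --rotation '[[0,0,0],[0,0,0],[0,0,0],[0,0,0],[0,0,0]]'

```text
clock: 10.55
eef_pos: [0.5257, 0.0485, 0.0176]
orientation: [0.008, 0.672, 0.741, -0.002]
force: [3.5, -24.5, 31.9]
grip_width: -0.0
grip_force: 20.1
```

apply_moves --dp '[[2,0,0],[4,0,0],[6,0,0],[8,0,0],[8,0,0]]' --rotation '[[0,0,0],[0,0,0],[0,0,0],[0,0,0],[0,0,0]]'

```text
clock: 11.05
eef_pos: [0.5247, 0.0569, 0.0176]
orientation: [0.007, 0.672, 0.741, -0.002]
force: [3.5, -23.0, 32.8]
grip_width: 0.001
grip_force: 20.0
```

```bash
python3 chk.py f
```

```text
row205 [508, 511, 511, 512, 514, 515, 514, 515, 515, 516, 518, 518, 518, 518, 521, 521, 521, 523, 523, 524, 525, 526, 529, 526, 528, 529, 529, 529, 532, 532, 532, 534, 533, 535, 537, 537, 536, 536, 538, 539, 541, 541, 542, 543, 542]
sc [318, 362, 376, 350, 200, 136, 192, 167, 50, 32, 42, 49, 44, 60, 124, 182, 180, 167, 159, 163, 160, 164, 165, 166, 168, 168, 174, 174, 175, 176, 194, 196, 193, 193, 194, 191, 189, 173, 161, 174, 169, 170, 169, 171, 167]
t 11.15 pos [0.5247 0.0569 0.0175] F [  2.9 -23.5  32.9] grip 0.002
dp mm [ -3.4   0.5 -32.9] rot [ 0.007  0.013 -0.014] vel 0.001
```

apply_moves --dp '[[2,0,0],[4,0,0],[5,0,0],[5,0,0],[5,0,0]]' --rotation '[[0,0,0],[0,0,0],[0,0,0],[0,0,0],[0,0,0]]'

```text
clock: 11.65
eef_pos: [0.5243, 0.0592, 0.0176]
orientation: [0.008, 0.672, 0.74, -0.003]
force: [3.7, -28.6, 32.7]
grip_width: 0.004
grip_force: 21.0
```

apply_moves --dp '[[2,0,0],[3,0,0],[4,0,0],[4,0,0],[4,0,0]]' --rotation '[[0,0,0],[0,0,0],[0,0,0],[0,0,0],[0,0,0]]'

```text
clock: 12.15
eef_pos: [0.5243, 0.0592, 0.0176]
orientation: [0.009, 0.673, 0.739, -0.005]
force: [5.8, -35.4, 33.0]
grip_width: -0.005
grip_force: 22.8
```

```bash
python3 chk.py g | tail -2; python3 - <<'E'
import cv2
s=cv2.imread("pics/s_g.png")[150:240,180:340]
cv2.imwrite("pics/sgz.png",cv2.resize(s,None,fx=5,fy=5,interpolation=cv2.INTER_CUBIC))
E
```

```text
t 12.25 pos [0.5243 0.0592 0.0176] F [  5.6 -36.2  32.3] grip 0.001
dp mm [ -5.9   0.7 -32.8] rot [ 0.005  0.021 -0.019] vel 0.002
```

View pics/sgz.png

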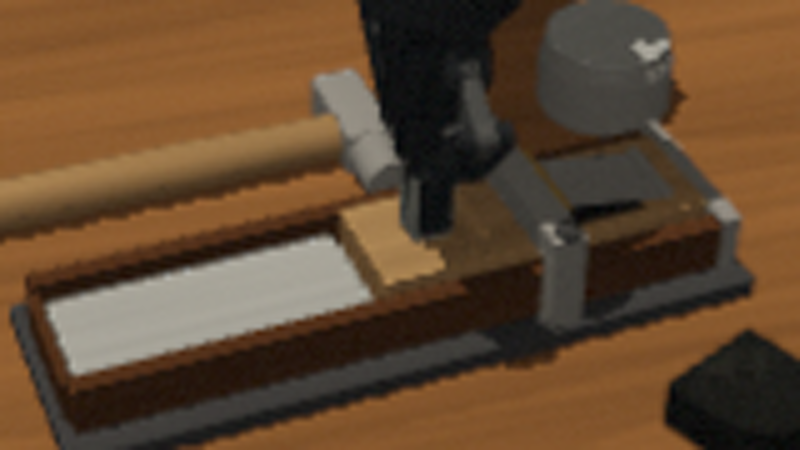

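The slide is stalled against the stop: the force rose and it did not move. The picture shows the nose at the stop (700,205), the tail at (375,295) and the bed up and bare behind it. I'll ease the forward push before lifting.

apply_moves --dp '[[-3,0,0],[-6,0,0],[-9,0,0],[-11,0,0],[-11,0,0]]' --rotation '[[0,0,0],[0,0,0],[0,0,0],[0,0,0],[0,0,0]]'

```text
clock: 12.75
eef_pos: [0.5244, 0.0593, 0.0175]
orientation: [0.006, 0.671, 0.742, -0.0]
force: [0.8, -14.0, 31.1]
grip_width: -0.003
grip_force: 18.7
```

apply_moves --dp '[[-2,0,0],[-4,0,0],[-4.5,0,-1],[-5,0,-2],[-5,0,-2]]' --rotation '[[0,0,0],[0,0,0],[0,0,0],[0,0,0],[0,0,0]]'

```text
clock: 13.25
eef_pos: [0.5242, 0.0594, 0.0176]
orientation: [0.003, 0.669, 0.743, 0.002]
force: [2.4, -6.1, 13.1]
grip_width: -0.005
grip_force: 8.2
```

apply_moves --dp '[[-1,0,-3],[-2,0,-10],[-2,0,-25],[-2,0,-45],[-2,0,-70]]' --rotation '[[0,0,0],[0,0,0],[0,0,0],[0,0,0],[0,0,0]]'

```text
clock: 13.75
eef_pos: [0.5191, 0.0604, 0.0857]
orientation: [-0.001, 0.668, 0.744, -0.001]
force: [-0.4, 0.4, 0.3]
grip_width: 0.004
grip_force: 0.0
```

apply_moves --dp '[[-20,0,-30],[-50,0,-60],[-90,0,-80],[-130,0,-90],[-165,0,-90]]' --rotation '[[0,0,0],[0,0,0],[0,0,0],[0,0,0],[0,0,0]]'

```text
clock: 14.25
eef_pos: [0.5389, -0.1058, 0.1776]
orientation: [0.001, 0.668, 0.744, 0.001]
force: [0.2, 0.3, 0.0]
grip_width: 0.002
grip_force: 0.0
```

apply_moves --dp '[[-20,0,0],[-20,0,0],[-20,0,0],[-20,0,0],[-20,0,0]]' --rotation '[[0,0,0],[0,0,0],[0,0,0],[0,0,0],[0,0,0]]'

```text
clock: 14.75
eef_pos: [0.5402, -0.1221, 0.1756]
orientation: [-0.0, 0.667, 0.745, 0.0]
force: [-0.3, 0.1, -0.1]
grip_width: -0.001
grip_force: 0.0
```

```bash
python3 - <<'E'
from h import *
f=optics.grab_frame("top"); g=optics.grab_frame("scene"); a=cv2.imread("pics/s_g.png"); g=g[:,:,::-1]
# tail/bed edge, slide at stop: compare scene before and after release along rows
for r in (204,206,208): print(r,"before",[int(v) for v in a[r,244:262].sum(1)],"after",[int(v) for v in g[r,244:262].sum(1)])
f0=np.load("pics/top0.npy")
for n,A,B in(("top",f0,f),): 
    for k,b in(("tin",(238,268,163,195)),("heel",(152,182,182,210)),("hammer",(232,268,222,305))):
        d=cv2.absdiff(A,B)[b[0]:b[1],b[2]:b[3]].max(2); print(k,(d>50).sum())
print("row203",[int(v) for v in f[206,178:300].sum(1)])
togo(.52,.05,.05)
E
```

```text
204 before [483, 481, 482, 481, 484, 482, 462, 338, 198, 199, 194, 244, 351, 367, 373, 372, 376, 375] after [228, 227, 229, 226, 230, 229, 226, 197, 182, 151, 146, 154, 167, 170, 172, 240, 356, 365]
206 before [488, 489, 490, 491, 492, 489, 486, 456, 332, 228, 201, 206, 272, 384, 345, 237, 184, 184] after [231, 234, 237, 235, 233, 228, 229, 221, 183, 156, 152, 159, 171, 201, 187, 187, 183, 185]
208 before [483, 478, 477, 473, 472, 475, 479, 487, 507, 443, 234, 205, 210, 204, 178, 166, 148, 161] after [224, 227, 224, 222, 229, 227, 223, 231, 231, 216, 166, 153, 163, 177, 172, 161, 144, 174]
tin 0
heel 0
hammer 1014
row203 [365, 365, 414, 518, 551, 531, 468, 480, 496, 495, 479, 464, 525, 489, 506, 521, 523, 524, 522, 524, 522, 523, 521, 520, 522, 522, 521, 521, 521, 520, 503, 475, 514, 519, 549, 572, 579, 588, 568, 486, 511, 527, 528, 528, 530, 532, 538, 539, 515, 484, 519, 534, 536, 532, 533, 532, 532, 525, 477, 333, 259, 254, 254, 259, 274, 278, 255, 307, 323, 323, 324, 325, 324, 325, 324, 326, 326, 326, 326, 325, 326, 326, 326, 326, 326, 326, 326, 326, 323, 326, 323, 323, 323, 322, 323, 323, 323, 322, 322, 321, 322, 321, 323, 322, 320, 324, 365, 524, 683, 707, 709, 709, 710, 706, 663, 414, 230, 244, 284, 321, 369, 385]
t 14.85 pos [ 0.5403 -0.1228  0.1756] F [-0.8  0.5  0.5] grip 0.002
dp mm [174.   -1.4 125.7] rot [-0.    -0.    -0.003] vel 0.006
```

```bash
python3 -c "
from workcell import arm
print(arm.hand_in())"
```

```text
the job is handed in; nothing more can be done
None
```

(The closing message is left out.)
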